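# Seat the keyed lead hanger in the cart socket and hold it down

### The job

The recorder cart is being refitted after disinfection: lift the lead hanger that has the cradle arm and the keyed shaft out of the drying stand, put its shaft into the round socket, turn it until the key slips into the keyway, and keep pushing down against the spring in the socket until its collar sits flush on the socket's top. Finish while you are still gripping the hanger and holding it pressed fully home, as a colleague will then tighten the clamp; do not let go. Leave the spare hanger, the jar, the limb clamp and the dish where they are.

Things in the scene. Friction and masses are not known exactly. Their poses are not given: they have to be found in the camera images.
- hanger: The hanger to fit, loose, 0.3 kg, upright in one of the stand's holes. Origin: centre of the shaft's lower end, z up. Steel shaft 18 mm in diameter, z = 0 to 55 mm (lowest 4 mm tapered to 13), plain round below the key; collar 44 mm in diameter, z = 55 to 63; grey grip block above it; one flat grey arm along +x, 12 mm wide, z = 64 to 74 mm, ending in a cradle.
- hanger_grip (a point): Where to put the TCP: on the hanger's axis, 103 mm above its lower end, 22 mm below the top of the upright grip block (26 mm along x, 28 mm along y, z = 63 to 125 mm). Grip from above across the two y faces (28 mm wide), tips above the arm. Axes as hanger.
- hanger_key (a point): Middle of the steel key's outer face, on the shaft's +x side, below the arm: the key is 6 mm wide, reaches 15 mm from the shaft's axis and runs from z = 15 to 50 mm of hanger. Axes as hanger.
- hanger_cradle (a point): Middle of the cradle at the arm's end, 78 mm from the axis along the hanger's +x: a crossbar 50 mm wide along y with two prongs up to z = 93 mm of hanger.
- socket: Fixed socket (hub): 100 x 100 x 10 mm grey base, a grey clamp ring with a black lever on its -x side, and in it a round aluminium sleeve 56 mm across, clamped, top at z = 80 mm. Origin under its centre, z up. The sleeve has a bore 20 mm in diameter and one keyway 8 mm wide, reaching 16.5 mm from the axis, over the full depth, facing the socket's +x give or take 0.3 rad.
- socket_mouth (a point): Centre of the bore in the plane of the sleeve's top, 80 mm above the work surface; axes as socket. The keyway's exact direction is not reported: it lies within 0.3 rad of this x axis either way; see it, or rest the key on the rim, turn and feel it drop in (it fits over some 0.12 rad). The sleeve stays put.
- seat (a joint): Spring-loaded steel disc inside the bore, in m: 0 = up, its face 40 mm below the socket's top; grows as it is pushed down, to 0.017 at most. About 5 N to start it and 0.6 N more per mm. The shaft's end rests on it without pressing it when only the hanger's weight acts; with the collar flush on the socket it reads 0.015 and pushes up with about 14 N.
- stand: Fixed aluminium drying stand: plate 90 x 220 x 8 mm on four legs, top at 85 mm above the work surface, open at the sides. Origin under its centre, long side along its y. Two holes 33 mm in diameter at y = +60 and -60 mm; each hanger hangs by its collar on the plate, its shaft's end 30 mm above the work surface.
- spare: Bystander: the spare hanger in the stand's other hole, same shaft and collar but without key and arm, with a round grey knob 28 mm in diameter, 113 mm tall in all. Origin at the centre of the shaft's lower end. Leave it.
- gel_jar: Bystander: clear jar with a white lid and paper label, 52 mm in diameter, 65 mm tall, loose. Origin at the centre of its underside.
- limb_clamp: Bystander: grey limb electrode clamp, 75 x 14 x 30 mm, loose. Origin under its centre.
- dish: Bystander: open steel dish 140 x 80 x 30 mm, loose. Origin under its centre.
Things that resemble listed ones, but are neither listed nor needed, are in the scene too. There is more than one size of the hanger; the job needs the larger. What is shaped like the socket but purple is not meant.

How it is judged:
By the outcome, as a careful person would: the job done as asked, in the order asked, and still so for the second after the job is handed in, while the arm keeps its last pose, push and grip.
It also fails if it takes over 48 s, if anything falls off the work surface, if the arm or the gripper's body presses on something with over 40 N, if the wrist force passes 120 N, or if a joint passes its speed limit or range.

### The arm

A 6-joint arm with a two-finger parallel gripper is mounted at the origin on the work surface. World frame = base frame: x ahead of the robot, y to its left, z up, the work surface at z = 0. Lengths are in m, angles in rad, forces in N, time in s.
With the tool pointing down it reaches from about 0.35 to 0.85 m from the base axis. Payload 8.1 kg.
Tool frame: the origin (TCP) lies between the finger pads, 19 mm behind the fingertips; this is the grasp point; z points along the fingers, y is the line along which they close (so a half turn about z gives the same grasp; the last joint's range is limited). The gripper opens to 93 mm and grips with 3 to 60 N. Pads are 15 mm wide; open, the fingers measure 128 mm over their backs; the gripper's body (75 mm by 188 mm) begins 65 mm behind the grasp point.
Start: joints at [-0.085, 0.13, 1.488, -0, 1.523, -0.085], TCP at [0.6, 0, 0.237] pointing down, gripper open.
Joint ranges: [-2.96, 2.96], [-0.89, 2.26], [0.02, 2.5], [-1.34, 4.48], [0, 2.73], [-2.66, 2.66]. Speed limits (rad/s): [2.39, 2.39, 2.79, 3.14, 3.14, 3.14].

### API

Orientations are given as a 3x3 rotation matrix whose columns are the frame's x, y, z axes.
In Python, from bench import arm gives the robot as it stands.
- The arm moves only by the tool play_rows, never from a script. Its argument "series" is text: rows parted by semicolons, each of 5 numbers parted by spaces: the opening, from 0 (shut) to 1 (fully open), then the shift along the tool's x, y, z normalised to -1 to 1, where 1 is 0.1 m, then the turn about the tool's z normalised to -1 to 1, where 1 is 0.1 rad. In form: hand tx ty tz spin; .... A call has 1 to 5 rows; each row shifts and turns the commanded pose from where the row before left it, along the tool's axes as they then stand; what a row does not reach is not made up. A row lasts 1/10 s, in which the tool goes at most 50 mm and 8.59 degrees, less where a joint would pass 70% of its speed; a pose out of reach is approached as far as the arm can. A call with a number of a shift or a turn outside -1 to 1 is refused whole. A call with a gripper value outside its range is refused whole. The fingers move at their own pace and stop on an object; "grip_force" is the grip in N (left out, the last holds). Time passes only in rows, so rows that do not move let the fingers close. It gives the time, the measured TCP pose, the force, the opening and the grip force at its end, in the units of the state.
- arm.observe(): the state, without advancing time (a new reading comes with each control period).
- arm.grab_frame(name): name is "scene" or "side" or "wrist"; returns the picture (384x512x3 uint8, blue, green, red); there is no depth.
- arm.calibration(name): a dict with "fx", "fy", "cx", "cy" (pixels), "extrinsics" (4x4, takes a point from camera to world coordinates). Camera axes: x right, y up, looking along -z (the intrinsics and any distortion apply to the point x, -y, -z); pixel columns grow to the right and rows downward; lengths in m; the calibration is good to about 2 mm. A picture is of the moment at which its call begins: read the wrist's pose just before it. calibration takes no time and is no camera call; for the wrist camera it gives the pose at the moment of the call.
- arm.close_job(): hands the job in; it is judged then, once.
The state is a dict: "clock": time; "joint_positions": joint angles; "dq": joint speeds; "tau": joint torques, N m; "eef_pos": TCP position; "ee_rot": TCP orientation; "force": force on the tool from outside, world axes, zero at the start; "torque": the same for the moment, N m; "width": finger opening in m; "grasp_force": force on a finger pad.
Only numpy, scipy, OpenCV 4.12 (cv2) and the standard library are available. Lean on these libraries where they do the work, as an engineer would, in place of code of your own. Each camera call takes 0.05 s, during which the arm holds its last target. There are 200 camera calls.

## Working session

There is one attempt and no reset: what is moved stays moved. The work goes in short steps, Python scripts to look and compute and a tool call to move; the robot and the scene stay as the last step left them, time stands still between calls to the robot, and variables do not carry over. Pictures are saved under pics/ and viewed, at most 10 in all, crops included, and the job is handed in when it is done.

Besides the shell and the picture viewer there is one more tool, called after ">>>" as name(argument=value, ...) on one line, values as JSON. play_rows: Moves the arm, as the interface text tells. Scaled input: -1 to 1 covers 0.1 m each way for a shift and 0.1 rad each way for a turn. Its arguments: {"type":"object","properties":{"series":{"type":"string"},"grip_force":{"type":"number"}},"required":["series"]}

```bash
mkdir -p pics
cat > h.py <<'E'
import numpy as np, cv2, json
from bench import arm
def ray(cal,u,v):
    E=np.array(cal["extrinsics"]); d=E[:3,:3]@np.array([(u-cal["cx"])/cal["fx"],-(v-cal["cy"])/cal["fy"],-1.]); return E[:3,3],d
def atz(cal,u,v,z):
    o,d=ray(cal,u,v); return o+d*(z-o[2])/d[2]
def proj(cal,p):
    E=np.linalg.inv(np.array(cal["extrinsics"])); q=E[:3,:3]@np.asarray(p)+E[:3,3]
    return cal["cx"]+cal["fx"]*q[0]/-q[2], cal["cy"]-cal["fy"]*q[1]/-q[2]
def snap(name,f):
    c=arm.calibration(name); im=arm.grab_frame(name); cv2.imwrite('pics/%s.png'%f,im)
    json.dump({k:np.array(c[k]).tolist() for k in c},open('pics/%s.json'%f,'w')); return im
def cal(f): return json.load(open('pics/%s.json'%f))
E
python3 - <<'E'
from h import *
a=snap('scene','sc1'); b=snap('side','si1'); c=snap('wrist','wr1')
for n in ('sc1','si1','wr1'):
    k=cal(n); print(n,k.keys(),k['fx'],np.round(k['extrinsics'],3).tolist())
E
```

```text
sc1 dict_keys(['fx', 'fy', 'cx', 'cy', 'extrinsics']) 397.1826585140147 [[-0.777, -0.458, 0.431, 0.989], [0.629, -0.563, 0.535, 0.508], [-0.002, 0.687, 0.726, 0.835], [0.0, 0.0, 0.0, 1.0]]
si1 dict_keys(['fx', 'fy', 'cx', 'cy', 'extrinsics']) 373.1222759557813 [[-0.951, 0.183, -0.25, 0.369], [-0.309, -0.603, 0.736, 0.543], [-0.016, 0.777, 0.629, 0.59], [0.0, 0.0, 0.0, 1.0]]
wr1 dict_keys(['fx', 'fy', 'cx', 'cy', 'extrinsics']) 303.017187102078 [[1.0, -0.001, 0.001, 0.6], [0.0, 0.954, 0.301, 0.085], [-0.001, -0.301, 0.954, 0.384], [0.0, 0.0, 0.0, 1.0]]
```

View pics/sc1.png

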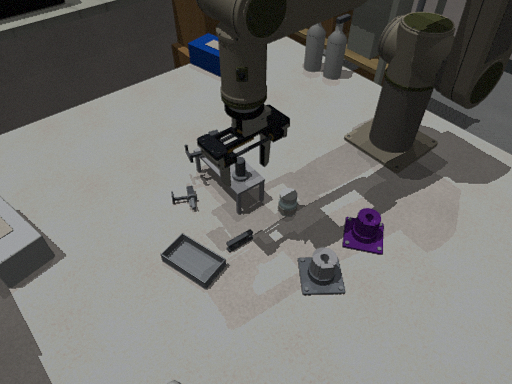

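View pics/si1.png

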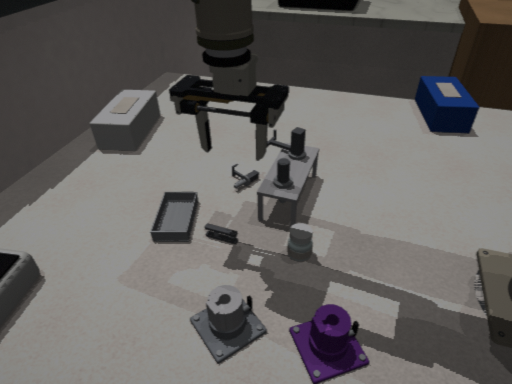

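The scene view shows the grey socket near (323,265), the purple decoy at (367,228), the stand at (235,180), and a smaller loose hanger at (187,197). In the side view the armed hanger stands in the far hole at about (297,143), the spare at (283,172), and the grey socket at (226,310). I'll enlarge both areas next.

Run:
```python
from h import *
s=cv2.imread('pics/si1.png'); c=cv2.imread('pics/sc1.png')
A=cv2.resize(s[110:230,220:340],(400,400),interpolation=cv2.INTER_CUBIC)
B=cv2.resize(s[275:365,180:270],(400,400),interpolation=cv2.INTER_CUBIC)
cv2.imwrite('pics/m1.png',np.hstack([A,B]))
B=cv2.resize(c[240:300,290:350],(400,400),interpolation=cv2.INTER_CUBIC)
A=cv2.resize(c[130:230,165:265],(400,400),interpolation=cv2.INTER_CUBIC)
cv2.imwrite('pics/m2.png',np.clip(1.4*np.hstack([A,B]),0,255).astype('uint8'))
```

```text
(no output)
```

View pics/m1.png

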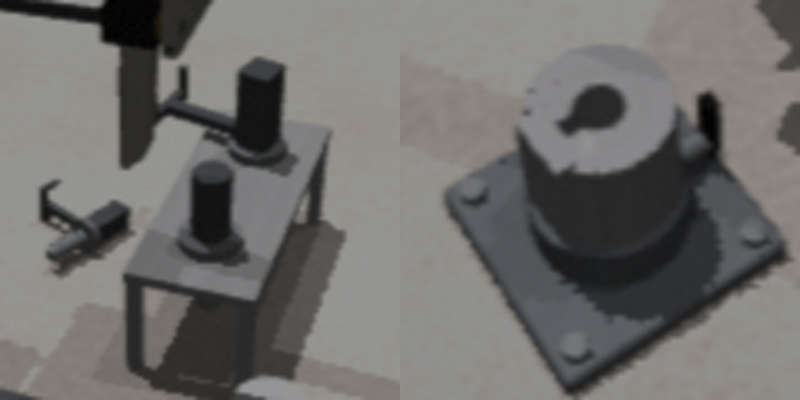

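View pics/wr1.png

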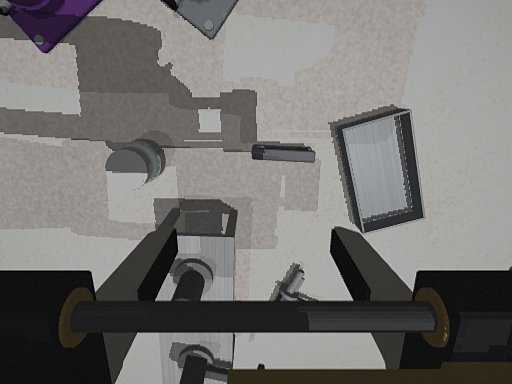

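Run:
```python
from h import *
k=cal('si1')
S=lambda x,y:(180+x*.225,275+y*.225); H=lambda x,y:(220+x*.3,110+y*.3)
P=lambda n,uv,z: print(n,np.round(atz(k,*uv,z),4)[:2])
P('top',H(262,68),.155);P('collar',H(257,146),.093);P('cradle',H(170,107),.099)
P('sparetop',H(211,171),.143)
for c in [(128,278),(258,298),(330,130)]: P('standcorner',H(*c),.085)
b=atz(k,*S(199,105),.08); e=atz(k,*S(165,131),.08);print(b,np.degrees(np.arctan2(*(e-b)[1::-1])), np.linalg.norm(e-b))
q=[atz(k,*S(*c),.01) for c in [(46,195),(172,390),(384,252)]]
for c in q: print(c)
print('baseC',(q[0]+q[2])/2); d=q[1]-q[0]; d2=q[2]-q[1]; print(np.degrees(np.arctan2(d[1],d[0])),np.degrees(np.arctan2(d2[1],d2[0])))
print(arm.observe()['ee_rot'])
```

```text
top [ 0.5245 -0.231 ]
collar [ 0.5237 -0.2261]
cradle [ 0.5981 -0.2517]
sparetop [ 0.5297 -0.1113]
standcorner [ 0.5701 -0.0593]
standcorner [ 0.4845 -0.0638]
standcorner [ 0.4782 -0.2762]
[0.54025947 0.21225111 0.08      ] 61.64485303584777 0.015956560719973884
[0.60603408 0.22459412 0.01      ]
[0.52762625 0.28307199 0.01      ]
[0.47077241 0.20815042 0.01      ]
baseC [0.53840324 0.21637227 0.01      ]
143.28380776014674 -127.1928599235909
[[-1.03837560e-06  9.99998981e-01 -1.42748492e-03]
 [ 9.99999996e-01  1.16132299e-06  8.61278521e-05]
 [ 8.61294222e-05 -1.42748482e-03 -9.99998977e-01]]
```

View pics/m2.png

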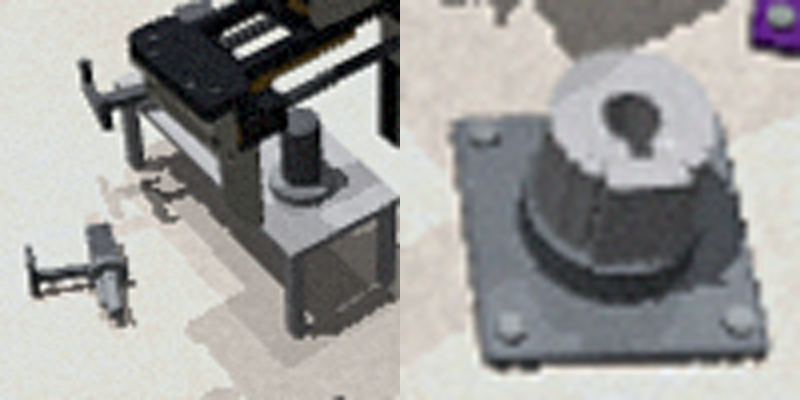

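>>> play_rows(series="1 -0.45 -0.15 0 0;1 -0.45 -0.15 0 0;1 -0.45 -0.15 0 0;1 -0.45 -0.15 0 0;1 -0.45 -0.15 -0.1 0")

```text
clock: 0.65
eef_pos: [0.5232, -0.226, 0.2457]
ee_rot: [[-0.0, 1.0, -0.003], [1.0, 0.0, 0.002], [0.002, -0.003, -1.0]]
force: [0.8, -0.6, 0.1]
width: 0.0928
grasp_force: 0.0
```

>>> play_rows(series="1 0 0 0 1;1 0 0 0 1;1 0 0 0 1;1 0 0 0 1;1 0 0 0 1")

```text
clock: 1.15
eef_pos: [0.5247, -0.225, 0.247]
ee_rot: [[0.483, 0.875, -0.001], [0.875, -0.483, 0.0], [-0.0, -0.001, -1.0]]
force: [0.3, 0.7, -0.7]
width: 0.0927
grasp_force: 0.0
```

>>> play_rows(series="1 0 0 0 1;1 0 0 0 1;1 0 0 0 1;1 0 0 0 1;1 0 0 0 1")

```text
clock: 1.65
eef_pos: [0.5248, -0.2249, 0.247]
ee_rot: [[0.844, 0.537, -0.001], [0.537, -0.844, 0.0], [-0.0, -0.001, -1.0]]
force: [-0.2, 0.8, 0.2]
width: 0.0931
grasp_force: 0.0
```

>>> play_rows(series="1 0 0 0 1;1 0 0 0 1;1 0 0 0 1;1 0 0 0 1;1 0 0 0 1")

```text
clock: 2.15
eef_pos: [0.5248, -0.2249, 0.247]
ee_rot: [[0.998, 0.067, -0.001], [0.067, -0.998, 0.0], [-0.001, -0.0, -1.0]]
force: [0.3, -0.3, -0.3]
width: 0.0929
grasp_force: 0.0
```

>>> play_rows(series="1 0 0 0 1;1 0 0 0 1;1 0 0 0 1;1 0 0 0 0.8;1 0 0 0 0")

```text
clock: 2.65
eef_pos: [0.5248, -0.2249, 0.2471]
ee_rot: [[0.952, -0.306, -0.001], [-0.306, -0.952, 0.0], [-0.001, -0.0, -1.0]]
force: [1.4, -0.5, -0.2]
width: 0.0931
grasp_force: 0.0
```

Run:
```python
from h import *
im=snap('wrist','wr2')
o=arm.observe(); print(np.round(o['eef_pos'],4),np.round(o['ee_rot'],3).tolist(),o['joint_positions'])
c=cal('sc1'); f=lambda x,y:(290+x*.15,240+y*.15)
b=atz(c,*f(232,115),.08); e=atz(c,*f(243,153),.08);print(b,np.degrees(np.arctan2(*(e-b)[1::-1])), np.linalg.norm(e-b))
cv2.imwrite('pics/wr2b.png',cv2.resize(im,(800,600),interpolation=cv2.INTER_CUBIC))
```

```text
[ 0.5249 -0.2249  0.2471] [[0.953, -0.303, -0.001], [-0.303, -0.953, 0.0], [-0.001, -0.0, -1.0]] [-4.94614332e-01  4.88450381e-02  1.55707715e+00 -1.18958017e-05
  1.53625531e+00  1.38362471e+00]
[0.54188201 0.21520447 0.08      ] 57.67265576818179 0.015267590712850233
```

View pics/wr2b.png

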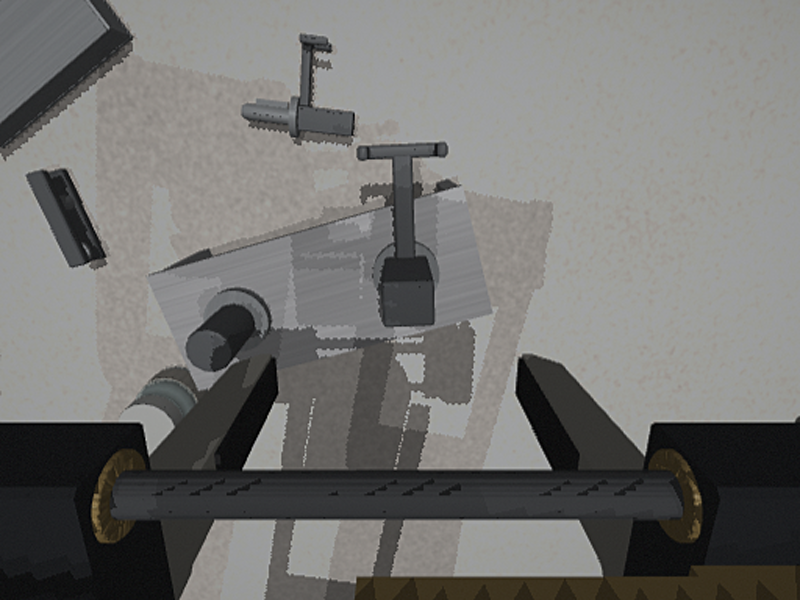

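The wrist view shows the armed hanger centred. Its block-top centre is at about (409,303) in the 800-wide picture, the prong tops are at (364,152) and (441,149), the arm points up, and there is plenty of room for the fingers.

Run:
```python
from h import *
k=cal('wr2'); s=.64
t=atz(k,409*s,303*s,.155); p1=atz(k,364*s,152*s,.123); p2=atz(k,441*s,149*s,.123); d=p1-p2
cr=(p1+p2)/2; v=cr-t
print(t,p1,p2,np.linalg.norm(d),np.linalg.norm(v),'yaw',np.degrees(np.arctan2(v[1],v[0])),np.degrees(np.arctan2(d[1],d[0]))-90)
o=arm.observe(); R=np.array(o['ee_rot']); print('tool yaw x',np.degrees(np.arctan2(R[1,0],R[0,0])), 'shift tool', R.T@(np.array([*t[:2],.133])-o['eef_pos']))
```

```text
[ 0.52765287 -0.23242312  0.155     ] [ 0.60821034 -0.23251413  0.123     ] [ 0.59681246 -0.27321347  0.123     ] 0.04226520625234156 0.08393819008097907 yaw -15.272727540043348 -15.644944261835505
tool yaw x -17.61514497159077 shift tool [0.00501289 0.0063327  0.1141027 ]
```

>>> play_rows(series="1 0.03 0.06 0.2 -0.38;1 0 0 0.3 0;1 0 0 0.3 0;1 0 0 0.2 0;1 0 0 0.14 0")

```text
clock: 3.2
eef_pos: [0.5251, -0.2311, 0.1312]
ee_rot: [[0.964, -0.266, -0.002], [-0.266, -0.964, 0.001], [-0.003, -0.001, -1.0]]
force: [-0.0, -0.2, -0.1]
width: 0.0933
grasp_force: 0.0
```

>>> play_rows(series="0.2 0 0 0 0;0.2 0 0 0 0;0 0 0 0 0;0 0 0 0 0;0 0 0 0 0", grip_force=50)

```text
clock: 3.7
eef_pos: [0.5266, -0.2319, 0.1345]
ee_rot: [[0.963, -0.268, 0.001], [-0.268, -0.963, -0.001], [0.002, 0.0, -1.0]]
force: [-0.9, -0.2, 0.6]
width: 0.0578
grasp_force: 0.0
```

>>> play_rows(series="0 0 0 0 0;0 0 0 0 0;0 0 0 0 0;0 0 0 0 0;0 0 0 0 0")

```text
clock: 4.2
eef_pos: [0.526, -0.2317, 0.1334]
ee_rot: [[0.963, -0.268, -0.0], [-0.268, -0.963, -0.0], [-0.0, 0.0, -1.0]]
force: [0.5, -0.2, 0.5]
width: 0.0275
grasp_force: 50.0
```

>>> play_rows(series="0 0 0 -0.2 0;0 0 0 -0.4 0;0 0 0 -0.4 0;0 0 0 -0.4 0;0 0 0 -0.1 0")

```text
clock: 4.7
eef_pos: [0.5277, -0.2325, 0.2887]
ee_rot: [[0.963, -0.268, 0.006], [-0.268, -0.963, -0.004], [0.007, 0.002, -1.0]]
force: [0.9, -1.5, -2.9]
width: 0.028
grasp_force: 50.0
```

>>> play_rows(series="0 -0.05 -0.2 0 0;0 -0.12 -0.45 0 0;0 -0.12 -0.45 0 0;0 -0.12 -0.45 0 0;0 -0.12 -0.45 0 0")

```text
clock: 5.2
eef_pos: [0.5275, -0.023, 0.2812]
ee_rot: [[0.963, -0.268, -0.003], [-0.268, -0.963, 0.0], [-0.003, 0.0, -1.0]]
force: [1.1, 0.1, -2.9]
width: 0.0276
grasp_force: 50.0
```

>>> play_rows(series="0 -0.12 -0.45 0 0;0 -0.12 -0.45 0 0;0 -0.12 -0.45 0 0;0 -0.12 -0.45 0 0;0 -0.12 -0.45 0 0")

```text
clock: 5.7
eef_pos: [0.53, 0.2098, 0.2811]
ee_rot: [[0.963, -0.268, -0.003], [-0.268, -0.963, -0.001], [-0.002, 0.002, -1.0]]
force: [1.2, -0.7, -3.3]
width: 0.0278
grasp_force: 50.0
```

>>> play_rows(series="0 0 0 0 -1;0 0 0 0 -1;0 0 0 0 -1;0 0 0 0 -1;0 0 0 0 -1")

```text
clock: 6.2
eef_pos: [0.5302, 0.208, 0.2808]
ee_rot: [[0.973, 0.231, -0.003], [0.231, -0.973, -0.001], [-0.003, 0.0, -1.0]]
force: [0.4, -1.0, -3.1]
width: 0.0276
grasp_force: 50.0
```

>>> play_rows(series="0 0 0 0 -1;0 0 0 0 -1;0 0 0 0 -1;0 0 0 0 -1;0 0 0 0 -1")

```text
clock: 6.7
eef_pos: [0.5302, 0.2079, 0.2809]
ee_rot: [[0.743, 0.669, -0.003], [0.669, -0.743, -0.001], [-0.003, -0.001, -1.0]]
force: [-0.9, 0.5, -2.6]
width: 0.0279
grasp_force: 50.0
```

>>> play_rows(series="0 0 0 0 -1;0 0 0 0 -1;0 0 0 0 -1;0 0 0 0 -0.1;0 0 0 0 0")

```text
clock: 7.2
eef_pos: [0.5305, 0.208, 0.2818]
ee_rot: [[0.509, 0.861, -0.002], [0.861, -0.509, -0.001], [-0.002, -0.002, -1.0]]
force: [0.1, -0.6, -3.6]
width: 0.0281
grasp_force: 50.0
```

Run:
```python
from h import *
im=snap('wrist','wr3'); s=snap('side','si3'); c=snap('scene','sc3')
o=arm.observe(); print(np.round(o['eef_pos'],4),np.round(o['ee_rot'],3).tolist(),o['width'],o['clock'])
f=lambda i,u,v,w,h:cv2.resize(i[v:v+h,u:u+w],(400,300),interpolation=cv2.INTER_CUBIC)
u,v=map(int,proj(cal('si3'),[.541,.214,.16])); u2,v2=map(int,proj(cal('sc3'),[.541,.214,.16])); print(u,v,u2,v2)
a=f(s,u-80,v-60,160,120);b=f(c,u2-80,v2-60,160,120)
cv2.imwrite('pics/m3.png',np.vstack([np.hstack([a,b]),np.hstack([f(im,100,0,320,240),f(cv2.imread('pics/sc1.png'),284,240,80,60)])]))
```

```text
[0.5308 0.2081 0.2828] [[0.509, 0.861, -0.001], [0.861, -0.509, -0.0], [-0.001, -0.001, -1.0]] 0.027596236863467922 7.35
220 266 329 235
```

View pics/m3.png

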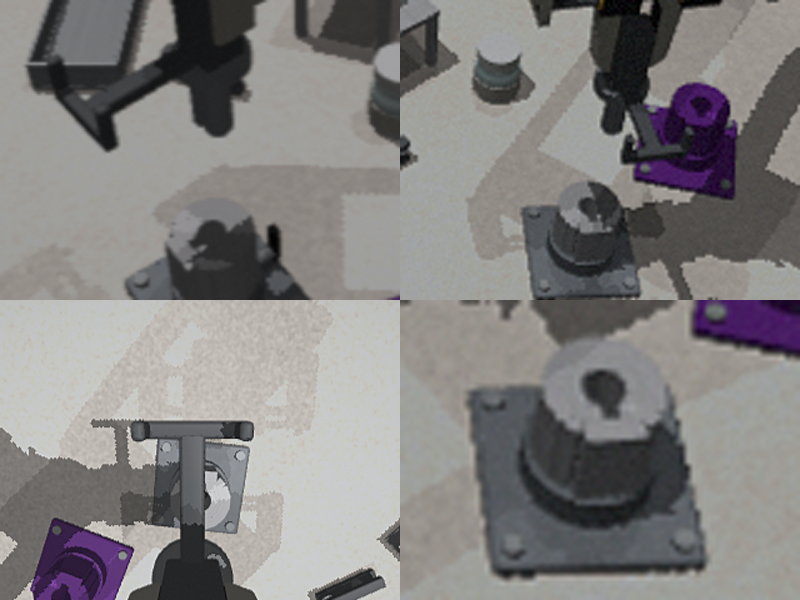

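The wrist, side and scene crops show the hanger held upright with its shaft tip free. The shaft axis is at about (213,115) in the side crop and (612,120) in the scene crop, with the socket just in front of it. I'll compute the alignment from these.

Run:
```python
from h import *
from scipy.optimize import least_squares
ks,kc=cal('si1'),cal('sc1')
o=arm.observe(); z=o['eef_pos'][2]-.103+.010   # ~10mm above the end
us,uc=140+213*.4,249+212*.4
r=least_squares(lambda p:[proj(ks,[*p,z])[0]-us,proj(kc,[*p,z])[0]-uc],o['eef_pos'][:2])
print('shaft xy seen',r.x,'tcp',o['eef_pos'][:2], proj(ks,[*r.x,z]),proj(kc,[*r.x,z]))
ms=(180+199*.225,275+105*.225); mc=(290+232*.15,240+115*.15)
r2=least_squares(lambda p:np.r_[np.subtract(proj(ks,[*p,.08]),ms),np.subtract(proj(kc,[*p,.08]),mc)],o['eef_pos'][:2])
print('mouth',r2.x,r2.fun); r3=least_squares(lambda p:[proj(ks,[*p,.08])[0]-ms[0],proj(kc,[*p,.08])[0]-mc[0]],r2.x); print('mouth u only',r3.x)
# sleeve silhouette edges for sanity, shaft profiles
s=cv2.imread('pics/si3.png',0);c=cv2.imread('pics/sc3.png',0)
for v in (244,247,250): print('side',v,s[v,208:244].tolist())
for v in (217,220,223): print('scene',v,c[v,322:346].tolist())
```

```text
shaft xy seen [0.53163199 0.21125392] tcp [0.53082988 0.2080884 ] (np.float64(225.19999999999993), np.float64(253.39547435575963)) (np.float64(333.8), np.float64(223.41589426105693))
mouth [0.54051047 0.21326808] [-0.3766875   0.46422615 -0.19932357 -0.87823271]
mouth u only [0.53985485 0.21325979]
side 244 [159, 159, 159, 158, 158, 159, 158, 138, 86, 44, 37, 37, 36, 36, 37, 38, 38, 39, 37, 40, 38, 37, 37, 38, 55, 69, 65, 63, 71, 90, 92, 98, 128, 157, 160, 160]
side 247 [160, 160, 159, 159, 159, 159, 158, 147, 108, 49, 36, 36, 36, 36, 37, 39, 38, 38, 39, 39, 38, 37, 37, 40, 74, 124, 153, 155, 156, 154, 154, 154, 158, 158, 158, 158]
side 250 [160, 159, 157, 156, 158, 158, 159, 155, 128, 57, 37, 35, 36, 36, 37, 37, 39, 38, 39, 37, 38, 38, 37, 41, 71, 123, 157, 160, 158, 158, 159, 158, 159, 159, 159, 160]
scene 217 [158, 162, 162, 160, 161, 161, 165, 165, 136, 65, 30, 40, 38, 40, 30, 40, 37, 29, 30, 50, 58, 50, 54, 55]
scene 220 [161, 160, 163, 159, 163, 163, 161, 166, 80, 31, 37, 37, 37, 31, 35, 32, 27, 134, 111, 53, 56, 68, 65, 66]
scene 223 [162, 160, 165, 161, 161, 162, 165, 91, 39, 34, 39, 40, 35, 39, 38, 32, 73, 156, 171, 128, 51, 54, 67, 66]
```

Run:
```python
from h import *
ks,kc=cal('si1'),cal('sc1'); o=arm.observe(); x,y,z=o['eef_pos']; z-=.103
s=cv2.imread('pics/si3.png',0)
for v in range(248,262): 
    p=s[v,208:244].astype(float); i=np.where(p<97)[0]
    if len(i): l,r=i[0],i[-1]; print(v, 208+l-(97-p[l])/(p[l-1]-p[l]), 208+r+(97-p[r])/(p[r+1]-p[r]))
# predicted outline of hanger placed at the seen axis
for h in (0,.004,.010,.015,.05): print(h,np.round(proj(ks,[.5316,.2113,z+h]),1), 'halfwidth9mm', 373*.009/np.linalg.norm(np.array(ks['extrinsics'])[:3,3]-[.53,.21,z]))
```

```text
248 216.40579710144928 232.49019607843138
249 216.42253521126761 232.48076923076923
250 216.43661971830986 232.5
251 216.5737704918033 232.6851851851852
252 216.76923076923077 232.70909090909092
253 216.79245283018867 232.82456140350877
254 216.93478260869566 232.8421052631579
255 217.86666666666667 232.81034482758622
256 219.0 232.67924528301887
257 221.4375 232.3695652173913
258 221.89361702127658 231.40425531914894
259 222.95238095238096 230.4
260 224.5 229.09375
0 [225.7 258.1] halfwidth9mm 6.076134360655438
0.004 [225.5 256.2] halfwidth9mm 6.076134360655438
0.01 [225.2 253.4] halfwidth9mm 6.076134360655438
0.015 [225. 251.] halfwidth9mm 6.076134360655438
0.05 [223.2 233.6] halfwidth9mm 6.076134360655438
```

Run:
```python
from h import *
from scipy.optimize import least_squares
ks,kc=cal('si1'),cal('sc1'); o=arm.observe(); z=o['eef_pos'][2]-.103; R=np.array(o['ee_rot'])
S=least_squares(lambda p:[proj(ks,[*p,z])[0]-226.6,proj(kc,[*p,z+.010])[0]-333.5],o['eef_pos'][:2]).x
ms=(180+199.5*.225-.5,275+105.5*.225-.5); mc=(290+232.5*.15-.5,240+115.5*.15-.5)
M=least_squares(lambda p:np.r_[np.subtract(proj(ks,[*p,.08]),ms),np.subtract(proj(kc,[*p,.08]),mc)],S).x
print(S,o['eef_pos'],M,'move world',M-S,'tool',R.T@[*(M-S),0])
```

```text
[0.53082744 0.20966179] [0.53082988 0.2080884  0.28284777] [0.5411729  0.21248947] move world [0.01034546 0.00282768] tool [ 7.69834395e-03  7.46724525e-03 -8.69334170e-06]
```

>>> play_rows(series="0 0.08 0.075 0.2 0;0 0 0 0.3 0;0 0 0 0.25 0;0 0 0 0.15 0;0 0 0 0 0")

```text
clock: 7.85
eef_pos: [0.5399, 0.2107, 0.1905]
ee_rot: [[0.508, 0.861, -0.005], [0.861, -0.508, -0.001], [-0.004, -0.003, -1.0]]
force: [-1.2, -0.2, -2.8]
width: 0.0276
grasp_force: 50.0
```

Run:
```python
from h import *
s=snap('side','si4'); c=snap('scene','sc4'); o=arm.observe(); print(np.round(o['eef_pos'],4),o['clock'])
f=lambda i,u,v,w,h:cv2.resize(i[v:v+h,u:u+w],(400,480),interpolation=cv2.INTER_CUBIC)
cv2.imwrite('pics/m4.png',np.clip(1.5*np.hstack([f(s,185,250,75,90),f(c,295,210,60,72)]),0,255).astype('uint8'))
```

```text
[0.5418 0.2113 0.1942] 7.95
```

View pics/m4.png

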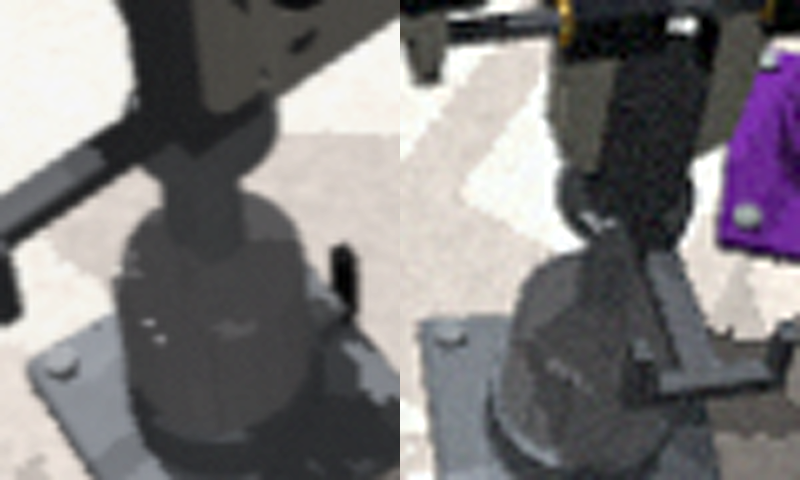

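The two crops show the shaft tip just above the sleeve, roughly centred, with the arm pointing over the keyway side. I'll lower it gently.

>>> play_rows(series="0 0 0 0.05 0;0 0 0 0.05 0;0 0 0 0.04 0;0 0 0 0 0")

```text
clock: 8.35
eef_pos: [0.5412, 0.2111, 0.1788]
ee_rot: [[0.507, 0.862, -0.001], [0.862, -0.507, -0.0], [-0.001, -0.001, -1.0]]
force: [0.2, -0.0, -3.2]
width: 0.0277
grasp_force: 50.0
```

>>> play_rows(series="0 0 0 0.03 0;0 0 0 0.03 0;0 0 0 0 0")

```text
clock: 8.65
eef_pos: [0.5413, 0.2111, 0.1729]
ee_rot: [[0.507, 0.862, -0.001], [0.862, -0.507, -0.0], [-0.001, -0.001, -1.0]]
force: [-0.9, 0.5, -3.7]
width: 0.0279
grasp_force: 50.0
```

>>> play_rows(series="0 0 0 0.03 0;0 0 0 0.03 0;0 0 0 0.02 0;0 0 0 0 0")

```text
clock: 9.05
eef_pos: [0.5413, 0.2111, 0.1649]
ee_rot: [[0.507, 0.862, -0.001], [0.862, -0.507, -0.0], [-0.001, -0.001, -1.0]]
force: [-0.4, -0.4, -2.7]
width: 0.0274
grasp_force: 50.0
```

>>> play_rows(series="0 0 0 0.03 0;0 0 0 0.03 0;0 0 0 0.02 0;0 0 0 0 0")

```text
clock: 9.45
eef_pos: [0.5413, 0.2111, 0.1569]
ee_rot: [[0.507, 0.862, -0.001], [0.862, -0.507, -0.0], [-0.001, -0.001, -1.0]]
force: [0.2, 0.1, -3.9]
width: 0.028
grasp_force: 50.0
```

>>> play_rows(series="0 0 0 0.04 0;0 0 0 0.04 0;0 0 0 0.03 0;0 0 0 0 0")

```text
clock: 9.85
eef_pos: [0.5411, 0.2111, 0.1456]
ee_rot: [[0.507, 0.862, -0.001], [0.862, -0.507, -0.0], [-0.001, -0.001, -1.0]]
force: [-0.7, 0.4, -3.9]
width: 0.0278
grasp_force: 50.0
```

>>> play_rows(series="0 0 0 0.02 0;0 0 0 0.03 0;0 0 0 0.03 0;0 0 0 0.02 0;0 0 0 0 0")

```text
clock: 10.35
eef_pos: [0.5418, 0.2114, 0.1369]
ee_rot: [[0.507, 0.862, 0.001], [0.862, -0.507, 0.0], [0.001, 0.001, -1.0]]
force: [-0.6, 0.2, 3.9]
width: 0.0274
grasp_force: 50.0
```

>>> play_rows(series="0 0 0 0.03 0;0 0 0 0.03 0;0 0 0 0.02 0;0 0 0 0 0")

```text
clock: 10.75
eef_pos: [0.5419, 0.2114, 0.1294]
ee_rot: [[0.507, 0.862, 0.001], [0.862, -0.507, 0.0], [0.001, 0.001, -1.0]]
force: [-4.0, -0.4, 8.8]
width: 0.0279
grasp_force: 50.0
```

>>> play_rows(series="0 0 0 0.01 0;0 0 0 0.01 0;0 0 0 0 0")

```text
clock: 11.05
eef_pos: [0.542, 0.2115, 0.1284]
ee_rot: [[0.507, 0.862, 0.001], [0.862, -0.507, 0.0], [0.001, 0.001, -1.0]]
force: [-7.1, -2.0, 14.0]
width: 0.0279
grasp_force: 50.0
```

>>> play_rows(series="0 -0.005 -0.008 0.01 0;0 0 0 0.01 0;0 0 0 0 0")

```text
clock: 11.35
eef_pos: [0.5419, 0.2115, 0.1283]
ee_rot: [[0.507, 0.862, 0.003], [0.862, -0.507, 0.001], [0.002, 0.002, -1.0]]
force: [-8.6, -3.5, 25.0]
width: 0.0277
grasp_force: 50.0
```

>>> play_rows(series="0 0 0 0 0;0 0 0 0 0;0 0 0 0 0;0 0 0 0 0;0 0 0 0 0")

```text
clock: 11.85
eef_pos: [0.542, 0.2115, 0.1284]
ee_rot: [[0.507, 0.862, 0.003], [0.862, -0.507, 0.001], [0.002, 0.003, -1.0]]
force: [-8.3, -3.3, 24.6]
width: 0.0276
grasp_force: 50.0
```

Run:
```python
from h import *
s=snap('side','si5'); c=snap('scene','sc5'); o=arm.observe(); print(np.round(o['eef_pos'],4),o['force'],o['clock'])
f=lambda i,u,v,w,h:cv2.resize(i[v:v+h,u:u+w],(400,480),interpolation=cv2.INTER_CUBIC)
cv2.imwrite('pics/m5.png',np.clip(1.8*np.hstack([f(s,185,250,75,90),f(c,295,210,60,72)]),0,255).astype('uint8'))
```

```text
[0.5419 0.2115 0.1283] [-9.27099183 -2.56068228 25.24586828] 11.95
```

View pics/m5.png

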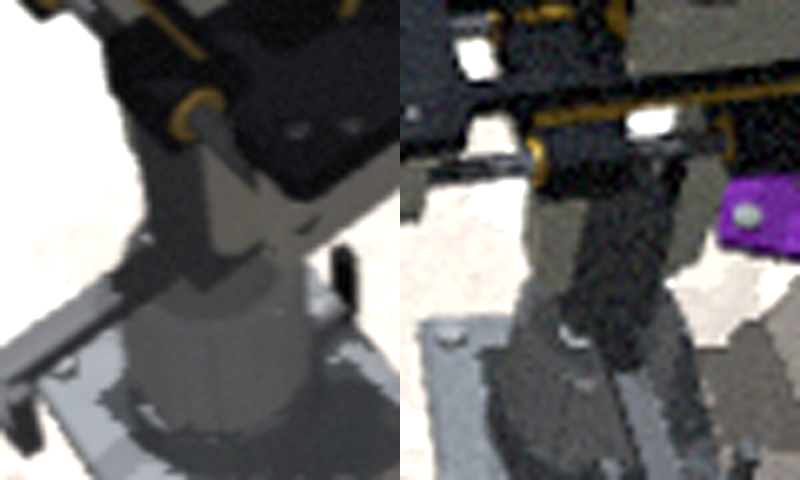

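The side crop shows the collar seated on the sleeve top with no visible gap. The force rose sharply while z stayed at 0.128, which is the flush height, and the reading has held steady. I'm handing in with the push and grip kept on.

```bash
python3 -c "
from bench import arm
print(arm.close_job())"
```

```text
the job is handed in; nothing more can be done
None
```

The larger hanger is in the grey socket with its key in the keyway and its collar flush on the top, still gripped at 50 N and held down with about 25 N when I handed in at about 12 s; I never touched the spare, jar, clamp or dish.

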